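# Hold the last rail of a picture frame for screwing

## Task

Put exactly two of the four brass thumbscrews into the small blue dish, one for each corner joint, leaving the other two on the grey felt mat. Then bring the long loose frame rail to the jig and, keeping it flat on the board with its ends flush with the outsides of the frame, press it squarely against the two open ends of the frame so that the sprung slide gives and its black needle stands in the green part of the scale, never in the red; finish while still holding it there with that steady push, so that I can drive the screws. Leave everything else on the table where it is.

Things in the scene. Friction and masses are not known exactly. Their poses are not given: they have to be found in the camera images.
- jig: Plywood board fixed to the table, yaw within 0.25 rad: 275 (x) x 220 mm, top at z = 12 mm; at its far end a blue bar and two spring barrels, 46 mm high. Origin at table height, 130 mm from the near edge, mid-width; x points away from the robot, the way the slide gives. On a wing at +y a flat scale: along +x white 16 mm, green 16, yellow 10, red 12. The rail just rests on the board, unguided.
- frame: Dark wooden picture frame, three sides joined in a U open to the robot, carried by the slide. 130 mm deep (x), 200 mm wide (y; 152 inside, bare board within); sides 24 mm wide, 22 high. Origin: midway between the two open ends, in the plane of their end faces, at board-top height; moves with the slide. x points into the frame, along jig x. The pressed rail's origin belongs at x -12 mm, y 0, z 0.
- slide (a joint): How far the frame has been pushed along jig +x against its spring (m): 0 relaxed, as at the start; end stop 0.050. The spring pushes back 500 N per m. The black needle at the slide's +y side stands at the start of the white at 0, in the green from 0.016 to 0.032 (8 to 16 N), in the yellow to 0.042, then in the red (over 21 N).
- rail: The long loose rail: straight dark wooden bar with a brass line on top, 200 mm long (its y), 24 mm wide (its x), 22 mm high, about 120 g, lying flat on the table left of the jig, roughly along world x. Origin: centre of its underside. Either way round is right.
- dish: Small round blue ceramic dish, loose, 400 g, right of the jig: rim radius 55 mm, 28 mm high, wall 4 mm, flat inner floor of about 40 mm radius 5 mm above its underside. Origin: centre of its underside.
- mat: Square grey felt mat 130 x 130 mm, 4 mm thick, fixed on the table at the right, near side. Origin: centre of its underside.
- screw0: Brass thumbscrew standing on its head on the grey felt mat (one of four alike, 50 mm or more between centres): head 20 mm diameter and 10 mm high below, steel shank 8 mm diameter and 16 mm long above; 30 g. Origin: centre of the head's flat underside; z along the shank.
- screw1: Brass thumbscrew standing on its head on the grey felt mat (one of four alike, 50 mm or more between centres): head 20 mm diameter and 10 mm high below, steel shank 8 mm diameter and 16 mm long above; 30 g. Origin: centre of the head's flat underside; z along the shank.
- screw2: Brass thumbscrew standing on its head on the grey felt mat (one of four alike, 50 mm or more between centres): head 20 mm diameter and 10 mm high below, steel shank 8 mm diameter and 16 mm long above; 30 g. Origin: centre of the head's flat underside; z along the shank.
- screw3: Brass thumbscrew standing on its head on the grey felt mat (one of four alike, 50 mm or more between centres): head 20 mm diameter and 10 mm high below, steel shank 8 mm diameter and 16 mm long above; 30 g. Origin: centre of the head's flat underside; z along the shank.
- offcut: Bystander: offcut of the same moulding, only 75 mm long, 24 x 22 mm, at the far left. Origin: centre of its underside.
- screwdriver: Bystander: screwdriver with orange handle, about 200 mm long, lying along world x right of the dish. Origin at its underside.
- tape: Bystander: roll of yellow tape lying flat, 60 mm in diameter, 20 mm high, at the near left. Origin: centre of its underside.
- glue: Bystander: jar of glue 48 mm in diameter, 60 mm high, beyond the dish. Origin: centre of its underside.
Things that resemble listed ones, but are neither listed nor needed, are in the scene too. Several things look just like the dish: the one meant starts farthest to the robot's right.

How it is judged (in metres and radians):
On the way, in this order (a step that is already met when the one before it is completed fails the run):
1. exactly two thumbscrews lie in the blue dish, let go, and the other two are on the mat (((horizontal distance between each of screw0, screw1 and dish below 0.048 m and z of each of screw0, screw1 in the frame of dish below 0.028 m and contact force between the fingers and screw0 below 0.1 N and contact force between the fingers and screw1 below 0.1 N and horizontal distance between each of screw2, screw3 and mat below 0.09 m and z of each of screw2, screw3 in the frame of mat below 0.02 m) or (horizontal distance between each of screw0, screw2 and dish below 0.048 m and z of each of screw0, screw2 in the frame of dish below 0.028 m and contact force between the fingers and screw0 below 0.1 N and horizontal distance between each of screw1, screw3 and mat below 0.09 m and z of each of screw1, screw3 in the frame of mat below 0.02 m and contact force between the fingers and screw2 below 0.1 N) or (horizontal distance between each of screw0, screw3 and dish below 0.048 m and z of each of screw0, screw3 in the frame of dish below 0.028 m and contact force between the fingers and screw0 below 0.1 N and horizontal distance between each of screw1, screw2 and mat below 0.09 m and z of each of screw1, screw2 in the frame of mat below 0.02 m and contact force between the fingers and screw3 below 0.1 N) or (horizontal distance between each of screw0, screw3 and mat below 0.09 m and z of each of screw0, screw3 in the frame of mat below 0.02 m and horizontal distance between each of screw1, screw2 and dish below 0.048 m and z of each of screw1, screw2 in the frame of dish below 0.028 m and contact force between the fingers and screw1 below 0.1 N and contact force between the fingers and screw2 below 0.1 N) or (horizontal distance between each of screw0, screw2 and mat below 0.09 m and z of each of screw0, screw2 in the frame of mat below 0.02 m and horizontal distance between each of screw1, screw3 and dish below 0.048 m and z of each of screw1, screw3 in the frame of dish below 0.028 m and contact force between the fingers and screw1 below 0.1 N and contact force between the fingers and screw3 below 0.1 N) or (horizontal distance between each of screw0, screw1 and mat below 0.09 m and z of each of screw0, screw1 in the frame of mat below 0.02 m and horizontal distance between each of screw2, screw3 and dish below 0.048 m and z of each of screw2, screw3 in the frame of dish below 0.028 m and contact force between the fingers and screw2 below 0.1 N and contact force between the fingers and screw3 below 0.1 N))), for 0.2 s.
2. the long rail is pressed squarely on both open frame ends with the needle in the green (value of joint slide between 0.016 and 0.032 m and contact force between rail and frame between 7.2 and 17.5 N and x of rail in the frame of frame between -0.016 and -0.009 m and y of rail in the frame of frame between -0.007 and 0.007 m and z of rail in the frame of frame between -0.004 and 0.005 m and angle between the y axis of rail and the y axis of frame, either way round below 0.05 rad and angle between rail's own z axis and vertical below 0.06 rad and contact force between the fingers and rail above 4 N and contact force between the fingers and frame below 1 N), for 0.2 s.
At the end, for the whole second after the job is handed in: Two thumbscrews in the dish, two on the mat. Fingers hold the rail flat (-4 to +5 mm, tilt < 0.06 rad), parallel to the frame ends within 0.05 rad, flush within 7 mm, touching, still, slide at 0.016 to 0.032 m (rail on frame 7.2 to 17.5 N); fingers do not push the frame (< 1 N) (all of step 2 and ((horizontal distance between each of screw0, screw1 and dish below 0.048 m and z of each of screw0, screw1 in the frame of dish below 0.028 m and contact force between the fingers and screw0 below 0.1 N and contact force between the fingers and screw1 below 0.1 N and horizontal distance between each of screw2, screw3 and mat below 0.09 m and z of each of screw2, screw3 in the frame of mat below 0.02 m) or (horizontal distance between each of screw0, screw2 and dish below 0.048 m and z of each of screw0, screw2 in the frame of dish below 0.028 m and contact force between the fingers and screw0 below 0.1 N and horizontal distance between each of screw1, screw3 and mat below 0.09 m and z of each of screw1, screw3 in the frame of mat below 0.02 m and contact force between the fingers and screw2 below 0.1 N) or (horizontal distance between each of screw0, screw3 and dish below 0.048 m and z of each of screw0, screw3 in the frame of dish below 0.028 m and contact force between the fingers and screw0 below 0.1 N and horizontal distance between each of screw1, screw2 and mat below 0.09 m and z of each of screw1, screw2 in the frame of mat below 0.02 m and contact force between the fingers and screw3 below 0.1 N) or (horizontal distance between each of screw0, screw3 and mat below 0.09 m and z of each of screw0, screw3 in the frame of mat below 0.02 m and horizontal distance between each of screw1, screw2 and dish below 0.048 m and z of each of screw1, screw2 in the frame of dish below 0.028 m and contact force between the fingers and screw1 below 0.1 N and contact force between the fingers and screw2 below 0.1 N) or (horizontal distance between each of screw0, screw2 and mat below 0.09 m and z of each of screw0, screw2 in the frame of mat below 0.02 m and horizontal distance between each of screw1, screw3 and dish below 0.048 m and z of each of screw1, screw3 in the frame of dish below 0.028 m and contact force between the fingers and screw1 below 0.1 N and contact force between the fingers and screw3 below 0.1 N) or (horizontal distance between each of screw0, screw1 and mat below 0.09 m and z of each of screw0, screw1 in the frame of mat below 0.02 m and horizontal distance between each of screw2, screw3 and dish below 0.048 m and z of each of screw2, screw3 in the frame of dish below 0.028 m and contact force between the fingers and screw2 below 0.1 N and contact force between the fingers and screw3 below 0.1 N)) and linear speed of rail below 0.01 m/s); the arm keeps its last pose, push and grip.
It fails at once if the needle reaches the red (slide beyond 0.042 m) (value of joint slide above 0.042 m).
It fails at once if one of the other things on the table (short offcut, screwdriver, glue jar, tape roll) is moved by more than 30 mm (distance of any of offcut, screwdriver, glue, tape from where it was at the start of the episode above 0.03 m).
It also fails if it takes over 67 s, if anything falls off the work surface, if the arm or the gripper's body presses on something with over 40 N, if the wrist force passes 120 N, or if a joint passes its speed limit or range.

## Robot

A 6-joint arm with a two-finger parallel gripper is mounted at the origin on the work surface. World frame = base frame: x ahead of the robot, y to its left, z up, the work surface at z = 0. Lengths are in mm, angles in rad, forces in N, time in s.
With the tool pointing down it reaches from about 275 to 750 mm from the base axis. Payload 10.2 kg.
Tool frame: the origin (TCP) lies midway between the tips of the shut fingers; the grasp point (between the pads) lies 19 mm behind it; z points along the fingers, y is the line along which they close (so a half turn about z gives the same grasp; the last joint's range is limited). The gripper opens to 85 mm and grips with 20 to 120 N. Pads are 22 mm wide; open, the fingers measure 114 mm over their backs; the gripper's body (76 mm by 85 mm) begins 54 mm behind the grasp point. The pads swing forward as they close: fully open they stand 13 mm farther back than shut.
Start: joints at [-1.447, 0.313, 1.498, -0, 1.331, -0.223], TCP at [178.43, -493.755, 231.294] pointing down, gripper open.
Joint ranges: [-2.94, 2.94], [-0.97, 2.17], [0.19, 2.56], [-1.23, 4.37], [0.02, 3.11], [-2.88, 2.88]. Speed limits (rad/s): [2.39, 2.39, 3.01, 3.14, 3.14, 3.14].

## Interface

Orientations are given as a unit quaternion [w, x, y, z].
In Python, from rig import ctrl gives the robot as it stands.
- The arm moves only by the tool send_rows, never from a script. Its argument "targets" is a list of rows, each a list of 7 numbers: the closure, from -1 (fully open) to 1 (shut), so that 0 is half open, then the shift along the tool's x, y, z in m, then the turn, a rotation vector about the tool's x, y, z in rad. In form: [[claw, dx, dy, dz, ax, ay, az], ...]. A call has exactly 10 rows; each row shifts and turns the commanded pose from where the row before left it, along the tool's axes as they then stand; what a row does not reach is not made up. A row lasts 1/8 s, in which the tool goes at most 62.5 mm and 10.7 degrees, less where a joint would pass 70% of its speed; a pose out of reach is approached as far as the arm can. A call with a gripper value outside its range is refused whole. The fingers move at their own pace and stop on an object; "squeeze" is the grip in N (left out, the last holds). Time passes only in rows, so rows that do not move let the fingers close, or fill a call up. It gives the time, the measured TCP pose, the force, the opening and the grip force at its end, in the units of the state.
- ctrl.sense(): the state, without advancing time (a new reading comes with each control period).
- ctrl.capture(name): name is "scene" or "top"; returns a dict with "img" (384x512x3 uint8, red, green, blue), "camera_matrix" (3x3 intrinsics, pixels), "R" (3x3) and "t" (3): a world point X has camera coordinates R X + t. Camera axes: x right, y down, z forward; pixel columns grow to the right and rows downward; lengths in mm; the calibration is good to about 2 mm. A picture is of the moment at which its call begins. There is no depth.
- ctrl.finish_job(): hands the job in; it is judged then, once.
Trained networks look in a picture, given as the dict that the camera call returned (one of the last four; its "shot" number tells which), for a name from the list of things; names that differ only in an ending like _2 or _b are one class to them, and where a whole thing is asked for, a point or a joint stands for the part that bears it (a point fixed in the world has none). Each returns a list of dicts, best first, with "score" (0 to 1); they miss things now and then, are a little off and sometimes report something else, mostly with a low value. They report only what shows in the picture. A call takes as long as a camera call. They do not tell look-alikes from the thing itself.
- ctrl.boxes_of(query, picture): "extent" ([left, top, width, height] in pixels, round what is visible of it).
- ctrl.landmark_of(query, picture): "point" ([column, row] in pixels: a listed point, or the origin of a listed thing).
The state is a dict: "time_s": time; "joints": joint angles; "dq": joint speeds; "tau": joint torques, N m; "eef_pos": TCP position; "ee_rot": TCP orientation; "force": force on the tool from outside, world axes, zero at the start; "wrist_torque": the same for the moment, N m; "grip_width": opening from 0.0 (shut) to 1.0 (fully open); "grip_force": force on a finger pad.
Only numpy, scipy, OpenCV 4.12 (cv2) and the standard library are available. Lean on these libraries where they do the work, as an engineer would, in place of code of your own. Each camera call takes 0.05 s, during which the arm holds its last target. There are 200 camera calls.

## Working session

There is one attempt and no reset: what is moved stays moved. The work goes in short steps, Python scripts to look and compute and a tool call to move; the robot and the scene stay as the last step left them, time stands still between calls to the robot, and variables do not carry over. Pictures are saved under pics/ and viewed, at most 10 in all, crops included, and the job is handed in when it is done.

Besides the shell and the picture viewer there is one more tool, called in YAML: its name, and indented under it one key for each argument. send_rows: Moves the arm, as the interface text tells. Its arguments: {"type":"object","properties":{"targets":{"type":"array"},"squeeze":{"type":"number"}},"required":["targets"]}

```bash
mkdir -p pics; ls; cat > h.py <<'E'
import numpy as np, cv2
from rig import ctrl
def proj(p,c):
    q=np.array(c["R"])@np.array(p,float)+np.array(c["t"]); u=np.array(c["camera_matrix"])@q; return u[:2]/u[2]
def ray(px,c):
    R=np.array(c["R"]);t=np.array(c["t"]);K=np.array(c["camera_matrix"])
    return -R.T@t, R.T@np.linalg.inv(K)@np.array([px[0],px[1],1.])
def atz(px,c,z):
    o,d=ray(px,c); return o+d*(z-o[2])/d[2]
def tri(pa,ca,pb,cb):
    A=[];b=[]
    for p,c in((pa,ca),(pb,cb)):
        o,d=ray(p,c); d=d/np.linalg.norm(d); M=np.eye(3)-np.outer(d,d); A.append(M); b.append(M@o)
    return np.linalg.lstsq(np.vstack(A),np.hstack(b),rcond=None)[0]
def save(c,n,crop=None,s=1.5):
    im=c["img"][:,:,::-1]
    if crop: x,y,w,h=crop; im=im[y:y+h,x:x+w]
    cv2.imwrite("pics/"+n,cv2.resize(im,None,fx=s,fy=s,interpolation=cv2.INTER_CUBIC))
E
python3 - <<'E'
from h import *
np.set_printoptions(precision=1,suppress=True)
s=ctrl.sense(); print(s)
A=ctrl.capture("scene");B=ctrl.capture("top")
save(A,"a.png");save(B,"b.png")
for n,c in(("scene",A),("top",B)):
    print(n,"cam at",ray((0,0),c)[0])
    for q in["jig","frame","rail","dish","mat","screw0","offcut","screwdriver","tape","glue","slide"]:
        try: print(q,[(np.array(d["point"]).round(1).tolist(),round(d["score"],2),atz(d["point"],c,12 if q=="frame" else 0)[:2].round().tolist()) for d in ctrl.landmark_of(q,c)[:7]])
        except Exception as e: print(q,e)
E
```

```text
pics
{'time_s': 0.0, 'joints': array([-1.4,  0.3,  1.5,  0. ,  1.3, -0.2]), 'dq': array([-0.,  0.,  0.,  0., -0., -0.]), 'tau': array([  0. , -41.2, -26. ,  -0. ,   0. ,   0. ]), 'eef_pos': array([ 178.4, -493.5,  230.7]), 'ee_rot': array([-0. ,  1. ,  0.2,  0. ]), 'force': array([ 0.2, -0.1,  0.5]), 'wrist_torque': array([0., 0., 0.]), 'grip_force': 0.0, 'grip_width': 1.0028475460153172}
scene cam at [1154.4 -592.   834.1]
jig [([282.6, 209.2], 0.7, [591.0, 18.0]), ([149.4, 259.9], 0.6, [488.0, -381.0])]
frame [([319.9, 146.3], 0.23, [463.0, 333.0])]
rail [([321.8, 148.4], 0.73, [466.0, 342.0]), ([141.4, 242.7], 0.25, [421.0, -367.0])]
dish [([242.1, 167.9], 0.92, [358.0, 55.0]), ([226.5, 261.0], 0.9, [629.0, -230.0]), ([198.4, 182.8], 0.89, [321.0, -100.0]), ([331.7, 167.0], 0.64, [559.0, 286.0])]
mat [([155.7, 246.0], 0.69, [458.0, -343.0]), ([182.0, 323.2], 0.41, [699.0, -418.0])]
screw0 [([165.2, 233.4], 0.61, [436.0, -299.0]), ([144.7, 242.8], 0.47, [428.0, -360.0]), ([147.7, 260.2], 0.41, [486.0, -385.0]), ([167.2, 247.0], 0.41, [482.0, -321.0])]
offcut [([392.8, 174.3], 0.69,
[... 500 characters left out ...]
ish [([285.4, 255.5], 0.92, [335.0, -114.0]), ([318.7, 154.7], 0.86, [625.0, -216.0]), ([225.8, 245.8], 0.8, [364.0, 54.0])]
mat [([361.8, 212.0], 0.85, [457.0, -335.0])]
screw0 [([376.2, 224.6], 0.58, [420.0, -375.0]), ([380.5, 199.3], 0.56, [493.0, -390.0]), ([357.6, 199.6], 0.49, [492.0, -324.0]), ([351.0, 218.8], 0.44, [437.0, -303.0])]
offcut [([238.0, 166.0], 0.69, [593.0, 19.0]), ([106.8, 128.5], 0.6, [707.0, 403.0]), ([377.6, 201.8], 0.24, [486.0, -382.0])]
screwdriver [([383.7, 131.5], 0.59, [693.0, -409.0])]
tape [([137.0, 267.1], 0.57, [306.0, 303.0])]
glue [([303.1, 106.7], 0.55, [770.0, -174.0])]
slide it knows: dish, frame, glue, jig, mat, offcut, rail, screw, screwdriver, tape
```

View pics/a.png

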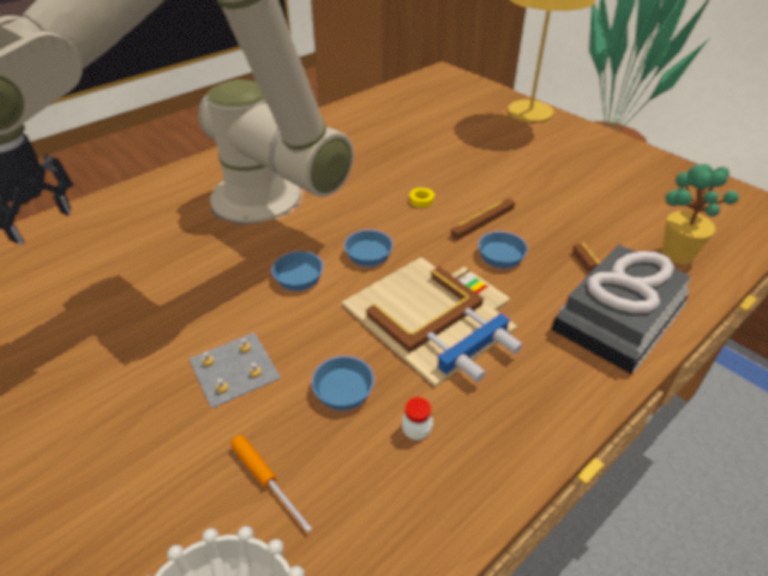

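View pics/b.png

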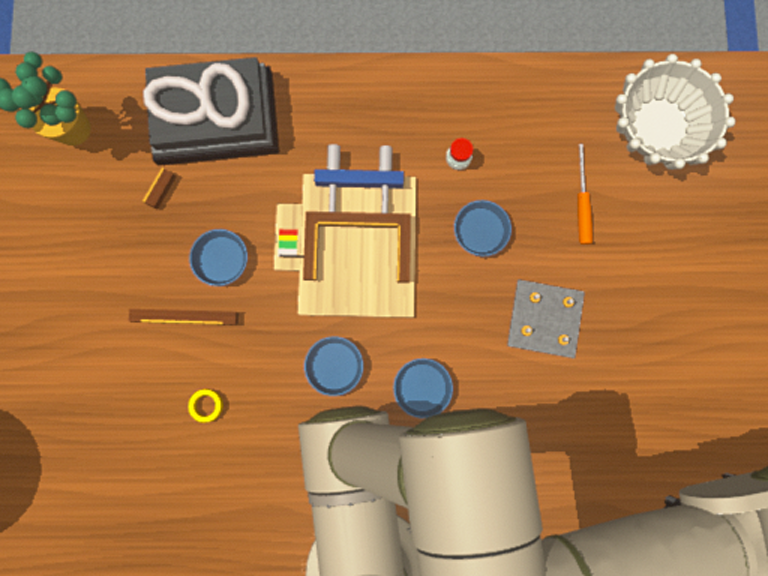

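Pictures: the scene and top views agree. In the top view (1.5x) the jig is at (358,250), the rail at (186,317) lying along world y, the right-most dish at (483,229), and the mat with four screws at (547,319). The other blue dishes are look-alikes.

```bash
python3 - <<'E'
from h import *
np.set_printoptions(precision=1,suppress=True)
A=ctrl.capture("scene");B=ctrl.capture("top")
save(B,"c.png",(80,100,210,125),3.6);
# screws: triangulate nets
pa=[d["point"] for d in ctrl.landmark_of("screw0",A)][:6]; pb=[d["point"] for d in ctrl.landmark_of("screw0",B)][:6]
for p in pa:
  a=atz(p,A,4)
  q=min(pb,key=lambda q:np.hypot(*(atz(q,B,4)-a)[:2])); print("screw",tri(p,A,q,B),"top z4",atz(q,B,4)[:2])
for n in("dish","rail","mat"):
  pa=[d["point"] for d in ctrl.landmark_of(n,A)];pb=[d["point"] for d in ctrl.landmark_of(n,B)]
  for q in pb:
    p=min(pa,key=lambda p:np.hypot(*(atz(p,A,0)-atz(q,B,0))[:2])); print(n,tri(p,A,q,B),atz(q,B,0)[:2])
# dish rim ellipse in top
def blob(c,lo,hi,box):
  x,y,w,h=box; hsv=cv2.cvtColor(np.ascontiguousarray(c["img"]),cv2.COLOR_RGB2HSV); m=np.zeros(hsv.shape[:2],np.uint8)
  m[y:y+h,x:x+w]=cv2.inRange(hsv,lo,hi)[y:y+h,x:x+w]; cs=cv2.findContours(m,cv2.RETR_EXTERNAL,cv2.CHAIN_APPROX_NONE)[0]; return max(cs,key=len)
e=cv2.fitEllipse(blob(B,(95,80,30),(125,255,255),(290,120,60,60))); print("dish ell",e,atz(e[0],B,28))
r=cv2.minAreaRect(blob(B,(0,0,0),(179,255,105),(80,200,88,20))); print("rail rect",r)
for c in cv2.boxPoints(r): print(atz(c,B,11)[:2],atz(c,B,22)[:2],atz(c,B,0)[:2])
hsv=cv2.cvtColor(np.ascontiguousarray(B["img"]),cv2.COLOR_RGB2HSV)
for y in(208,210,212,214,216): print([tuple(int(v) for v in hsv[y,x]) for x in(83,100,122,140)])
g=blob(B,(10,25,150),(30,130,255),(180,110,105,110)); rr=cv2.minAreaRect(g); print("board",rr)
for c in cv2.boxPoints(rr): print(c,atz(c,B,12)[:2])
E
```

```text
screw [ 491.2 -319.4    9.2] top z4 [ 493.  -318.3]
screw [ 412.2 -363.5    4.3] top z4 [ 411.  -365.8]
screw [ 429.2 -298.5    8.3] top z4 [ 430.5 -297.7]
dish [ 330.2 -102.1    6. ] [ 327.9 -105.6]
dish [570.7 275.1  11.9] [578.2 284.1]
dish [ 624.9 -220.4   -5.6] [ 624.  -219.1]
dish [363.4  56.6  -0.4] [365.   58.6]
rail [460.2 345.5   8.6] [464.5 352.3]
mat [ 460.6 -344.1    0.5] [ 459.6 -346.1]
dish ell ((322.01654052734375, 151.85398864746094), (34.973663330078125, 35.782588958740234), 102.71182250976562) [ 626.7 -221.5   28. ]
rail rect ((157.5, 212.5), (7.0, 1.0), 90.0)
[468.2 248.1] [467.2 245.7] [469.2 250.4]
[468.2 245.2] [467.2 242.9] [469.2 247.6]
[448.3 244.8] [447.5 242.4] [449.2 247.1]
[448.4 247.6] [447.5 245.2] [449.2 250. ]
[(14, 181, 185), (12, 191, 140), (11, 173, 136), (12, 173, 131)]
[(15, 184, 183), (12, 184, 136), (12, 182, 140), (12, 178, 135)]
[(14, 179, 187), (13, 186, 141), (11, 177, 138), (11, 168, 135)]
[(14, 183, 197), (20, 197, 215), (23, 203, 255), (19, 195, 237)]
[(14, 181, 192), (13, 180, 183), (14, 183, 174), (16, 186, 166)]
board ((229.51109313964844, 163.36862182617188), (93.47684478759766, 94.00308990478516), 1.005086064338684)
[182.  209.5] [466.1 177.3]
[183.6 115.6] [740.9 176.7]
[277.1 117.2] [734.4 -95.8]
[275.4 211.2] [459.6 -87.2]
```

View pics/c.png

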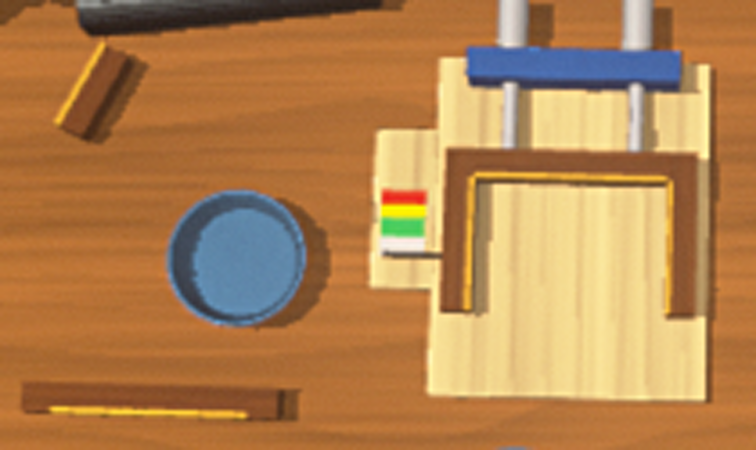

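The zoomed crop shows the rail from (22,384) to (283,418), the open frame ends at rows 312–317, columns 440–473 and 668–700, and the board's near corners at (428,395) and (706,402). The needle is at the start of the white.

```bash
python3 - <<'E'
from h import *
np.set_printoptions(precision=1,suppress=True)
A=ctrl.capture("scene");B=ctrl.capture("top")
def gold(c,box):
  x,y,w,h=box; hsv=cv2.cvtColor(np.ascontiguousarray(c["img"]),cv2.COLOR_RGB2HSV)[y:y+h,x:x+w]
  m=cv2.inRange(hsv,(8,90,90),(35,255,255)); n,l,st,ce=cv2.connectedComponentsWithStats(m)
  return [(ce[i]+[x,y],st[i].tolist()) for i in range(1,n) if 4<st[i][4]<120]
gb=gold(B,(345,190,40,44)); ga=gold(A,(132,226,50,40))
for p,s in gb:
  w=atz(p,B,9)
  print("top",p,s,w[:2])
  if ga:
    q,s2=min(ga,key=lambda g:np.hypot(*(atz(g[0],A,9)-w)[:2])); print("   tri",tri(p,B,q,A),s2)
# jig: gradient transitions
g=B["img"].astype(float); f=lambda u,v:(80+(u+.5)/3.6-.5,100+(v+.5)/3.6-.5)
for n,u,v,z in[("bNL",428,396,12),("bNR",706,403,12),("bFR",711,66,12),("bFL",438,57,12),("fNL",440,313,12),("fNLi",473,313,12),("fNRi",668,317,12),("fNR",699,317,12),("fFLtop",446,149,34),("fFRtop",698,153,34),("rNLtop",22,409,11),("rFLtop",22,382,22),("rNR",280,419,22),("rFR",279,389,22),("rFRb",298,389,0),("rNLb",22,411,0)]:
  p=f(u,v); print(n,np.array(p),atz(p,B,z)[:2])
V=g[:,:,2]
print("near edge blue col190",V[204:216,195],"col260",V[204:216,260]); print("leg L col206",V[178:194,206],"leg R col269",V[178:194,269])
print("rail col100 R",g[203:220,100,0],"col145",g[203:220,145,0]); print("rail row 210",g[210,80:92,0],g[210,150:166,0])
print("row150 legs",V[175,198:216],V[175,262:280])
E
```

```text
top [377.9 190.7] [23, 0, 17, 3, 34] [ 516.6 -381.6]
   tri [ 510.2 -382.4   30.2] [12, 29, 8, 7, 39]
top [355.9 198. ] [8, 5, 8, 7, 35] [ 495.8 -317.5]
   tri [ 495.8 -319.     5.5] [35, 19, 7, 7, 37]
top [377.9 201.2] [30, 8, 8, 7, 35] [ 486.2 -380.2]
   tri [ 486.2 -381.8    5.8] [12, 29, 8, 7, 39]
top [350.4 220. ] [2, 27, 8, 7, 38] [ 433.2 -299.4]
   tri [ 432.7 -301.     6.9] [28, 3, 7, 6, 34]
top [374.5 226. ] [27, 33, 7, 7, 35] [ 415.8 -367.1]
   tri [ 415.2 -369.3    6.2] [3, 11, 8, 7, 35]
top [348.2 232.8] [0, 42, 9, 2, 12] [ 397.4 -292.1]
   tri [ 401.2 -295.   -24.4] [28, 3, 7, 6, 34]
bNL [198.5 209.6] [465.5 130.4]
bNR [275.8 211.6] [458.4 -88.1]
bFR [277.1 118. ] [732.1 -96. ]
bFL [201.3 115.5] [740.9 125.1]
fNL [201.9 186.6] [531.3 121.6]
fNLi [211.  186.6] [531.2  95.5]
fNRi [265.2 187.7] [526.9 -58.9]
fNR [273.8 187.7] [526.8 -83.5]
fFLtop [203.5 141. ] [658.9 115.5]
fFRtop [273.5 142.1] [654.5 -83.4]
rNLtop [ 85.8 213.2] [457.6 448.8]
rFLtop [ 85.8 205.8] [477.7 445.5]
rNR [157.4 216. ] [447.4 244. ]
rFR [157.1 207.7] [470.9 245.4]
rFRb [162.4 207.7] [472.9 235.1]
r
[... 217 characters left out ...]
 54.  43.  47. 134. 145. 140. 137. 136.
 141. 141.] leg R col269 [ 49.  48.  51.  54.  47.  51.  49.  51.  44.  39.  81. 134. 141. 139.
 137. 138.]
rail col100 R [171. 178. 184. 152. 135. 140. 143. 137. 131. 143. 237. 215. 172. 184.
 184. 180. 183.] col145 [168. 176. 182. 178. 154. 134. 131. 133. 135. 134. 138. 207. 234. 137.
 153. 174. 183.]
rail row 210 [182. 183. 180. 183. 186. 175. 137. 135. 136. 135. 136. 137.] [135. 134. 130. 132. 132. 134. 129.  93.  79. 111. 119. 120. 140. 186.
 187. 186.]
row150 legs [142. 144. 137. 144.  95.  52.  48.  53.  49.  48.  53.  59.  61.  58.
  85.  86.  87. 105.] [142. 143. 131.  63.  52.  46.  48.  50.  48.  48.  56.  76.  99.  98.
  75.  46.  49.  61.]
```

```bash
cat >> h.py <<'E'
from scipy.spatial.transform import Rotation as Ro
def go(*wp,th=None):
    """tool-frame deltas (mm) through waypoints, orientation kept; last: az to reach th"""
    s=ctrl.sense(); w,x,y,z=s["ee_rot"]; R=Ro.from_quat([x,y,z,w]); p=np.array(s["eef_pos"]); M=R.as_matrix()
    th0=np.arctan2(M[1,0],M[0,0]); print("t",round(s["time_s"],2),"p",p.round(1),"th",round(th0,4),"tilt",M[:2,2].round(4),"F",np.round(s["force"],1),"w",round(s["grip_width"],3),"gf",round(s["grip_force"],1))
    for q in wp: print(" ->",q,(M.T@(np.array(q)-p)).round(1)); p=np.array(q,float)
    if th is not None: print(" az",round(-(th-th0),4))
E
python3 -c "
from h import *
go((495.8,-318.5,80),(495.8,-318.5,15.5))"
```

```text
t 1.7 p [ 178.4 -493.7  231.3] th 0.3468 tilt [-0.      0.0001] F [ 0.6 -0.3 -0.4] w 0.999 gf 0.0
 -> (495.8, -318.5, 80) [358.  -56.9 151.3]
 -> (495.8, -318.5, 15.5) [-0.   0.  64.5]
```

send_rows:
  targets:
    - [0,0.0448,-0.0071,0.0189,0,0,0]
    - [0,0.0448,-0.0071,0.0189,0,0,0]
    - [0,0.0448,-0.0071,0.0189,0,0,0]
    - [0,0.0448,-0.0071,0.0189,0,0,0]
    - [0,0.0448,-0.0071,0.0189,0,0,0]
    - [0,0.0448,-0.0071,0.0189,0,0,0]
    - [0,0.0448,-0.0071,0.0189,0,0,0]
    - [0,0.0444,-0.0072,0.019,0,0,0]
    - [0,0,0,0,0,0,0]
    - [0,0,0,0,0,0,0]
  squeeze: 30

```text
time_s: 2.95
eef_pos: [495.5, -318.9, 80.2]
ee_rot: [0.0, 0.985, 0.173, -0.0]
force: [0.3, 0.9, 0.2]
grip_width: 0.498
grip_force: 0.0
```

```bash
python3 -c "
from h import *
go((495.8,-318.5,15.5))
c=ctrl.capture('scene');save(c,'d.png',(110,180,130,100),5)"
```

```text
t 2.95 p [ 495.5 -318.9   80.2] th 0.3469 tilt [-0.0001 -0.0003] F [0.3 0.9 0.2] w 0.498 gf 0.0
 -> (495.8, -318.5, 15.5) [ 0.4 -0.3 64.7]
```

View pics/d.png

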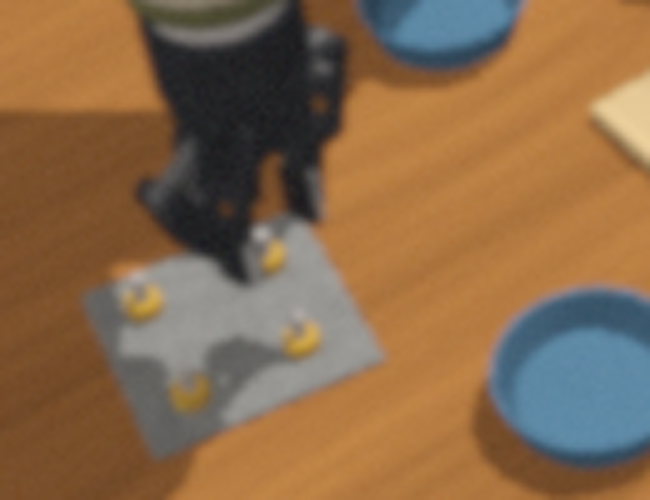

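The crop shows the half-open gripper about 80 mm above the mat, aimed along the line to the screw at (300,335). Its shadow falls beside that screw, so the position fits. Going down.

send_rows:
  targets:
    - [0,0,0,0.022,0,0,0]
    - [0,0,0,0.022,0,0,0]
    - [0,0,0,0.0205,0,0,0]
    - [0,0,0,0,0,0,0]
    - [1,0,0,0,0,0,0]
    - [1,0,0,0,0,0,0]
    - [1,0,0,0,0,0,0]
    - [1,0,0,0,0,0,0]
    - [1,0,0,0,0,0,0]
    - [1,0,0,0,0,0,0]

```text
time_s: 4.25
eef_pos: [496.1, -319.1, 16.7]
ee_rot: [0.001, 0.985, 0.173, 0.0]
force: [-2.4, -0.4, 5.9]
grip_width: 0.072
grip_force: 29.5
```

```bash
python3 -c "
from h import *
go((495.8,-318.5,75),(610,-227,75),(610,-227,24))"
```

```text
t 4.25 p [ 496.1 -319.1   16.7] th 0.3469 tilt [ 0.0011 -0.0015] F [-2.4 -0.4  5.9] w 0.072 gf 29.5
 -> (495.8, -318.5, 75) [ -0.   -0.6 -58.3]
 -> (610, -227, 75) [138.5 -47.2  -0. ]
 -> (610, -227, 24) [-0.  -0.1 51. ]
```

send_rows:
  targets:
    - [1,0,0,-0.029,0,0,0]
    - [1,0,0,-0.029,0,0,0]
    - [1,0.0345,-0.0118,0,0,0,0]
    - [1,0.0345,-0.0118,0,0,0,0]
    - [1,0.0345,-0.0118,0,0,0,0]
    - [1,0.0345,-0.0118,0,0,0,0]
    - [1,0,0,0.025,0,0,0]
    - [1,0,0,0.02,0,0,0]
    - [1,0,0,0.009,0,0,0]
    - [1,0,0,0,0,0,0]

```text
time_s: 5.5
eef_pos: [609.3, -227.6, 19.4]
ee_rot: [-0.0, 0.985, 0.172, -0.0]
force: [0.3, -0.3, -0.4]
grip_width: 0.072
grip_force: 29.5
```

```bash
python3 -c "
from h import *
go((609,-227,85),(432.8,-300.5,85),(432.8,-300.5,16))"
```

```text
t 5.5 p [ 609.3 -227.6   19.4] th 0.3462 tilt [-0.0003  0.0002] F [ 0.3 -0.3 -0.4] w 0.072 gf 29.5
 -> (609, -227, 85) [ -0.1  -0.7 -65.6]
 -> (432.8, -300.5, 85) [-190.7    9.3    0. ]
 -> (432.8, -300.5, 16) [ 0.  0. 69.]
```

send_rows:
  targets:
    - [0.5,0,0,0,0,0,0]
    - [0.5,0,0,0,0,0,0]
    - [0.5,0,0,-0.033,0,0,0]
    - [0.5,0,0,-0.033,0,0,0]
    - [0,-0.0477,0.0022,0,0,0,0]
    - [0,-0.0477,0.0022,0,0,0,0]
    - [0,-0.0477,0.0022,0,0,0,0]
    - [0,-0.0477,0.0022,0,0,0,0]
    - [0,0,0,0.02,0,0,0]
    - [0,0,0,0,0,0,0]

```text
time_s: 6.75
eef_pos: [432.5, -300.2, 65.1]
ee_rot: [-0.001, 0.985, 0.172, -0.0]
force: [-0.1, 0.6, 0.1]
grip_width: 0.498
grip_force: 0.0
```

```bash
python3 -c "
from h import *
go((432.8,-300.5,16))
c=ctrl.capture('scene');save(c,'e.png',(110,180,150,110),5)"
```

```text
t 6.75 p [ 432.5 -300.2   65.1] th 0.3461 tilt [-0.001   0.0012] F [-0.1  0.6  0.1] w 0.498 gf 0.0
 -> (432.8, -300.5, 16) [ 0.2  0.4 49.1]
```

View pics/e.png

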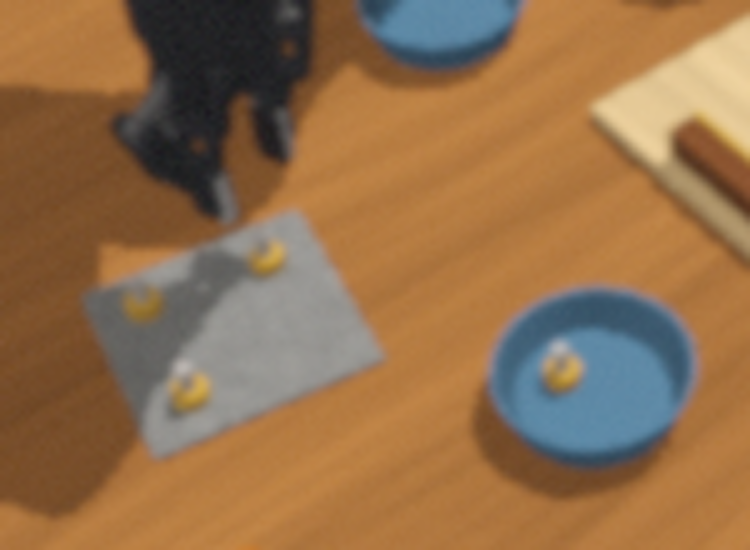

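The crop shows the first screw standing in the dish at (560,368) and three on the mat. The gripper is over the next screw at (266,255).

send_rows:
  targets:
    - [0,0,0,0.022,0,0,0]
    - [0,0,0,0.018,0,0,0]
    - [0,0,0,0.0085,0,0,0]
    - [0,0,0,0,0,0,0]
    - [1,0,0,0,0,0,0]
    - [1,0,0,0,0,0,0]
    - [1,0,0,0,0,0,0]
    - [1,0,0,0,0,0,0]
    - [1,0,0,-0.032,0,0,0]
    - [1,0,0,-0.032,0,0,0]

```text
time_s: 8.05
eef_pos: [432.8, -300.2, 81.5]
ee_rot: [-0.001, 0.985, 0.173, -0.0]
force: [0.5, -0.8, -0.4]
grip_width: 0.068
grip_force: 29.4
```

```bash
python3 -c "
from h import *
go((643,-215,79),(643,-215,20))"
```

```text
t 8.05 p [ 432.8 -300.2   81.5] th 0.3468 tilt [-0.0009  0.0009] F [ 0.5 -0.8 -0.4] w 0.068 gf 29.4
 -> (643, -215, 79) [226.7  -8.6   2.4]
 -> (643, -215, 20) [ 0.   0.1 59. ]
```

send_rows:
  targets:
    - [1,0.0453,-0.0017,0,0,0,0]
    - [1,0.0453,-0.0017,0,0,0,0]
    - [1,0.0453,-0.0017,0,0,0,0]
    - [1,0.0453,-0.0017,0,0,0,0]
    - [1,0.0453,-0.0017,0,0,0,0]
    - [1,0,0,0.025,0,0,0]
    - [1,0,0,0.025,0,0,0]
    - [1,0,0,0.011,0,0,0]
    - [1,0,0,0,0,0,0]
    - [0.5,0,0,0,0,0,0]

```text
time_s: 9.3
eef_pos: [643.5, -215.7, 20.9]
ee_rot: [0.0, 0.985, 0.173, 0.001]
force: [0.2, -0.0, 0.1]
grip_width: 0.247
grip_force: 0.0
```

```bash
python3 -c "
from h import *
go((643,-215,190),(462.5,345,190),th=np.pi/2-0.034)"
```

```text
t 9.3 p [ 643.5 -215.7   20.9] th 0.3467 tilt [ 0.0012 -0.0007] F [ 0.2 -0.   0.1] w 0.247 gf 0.0
 -> (643, -215, 190) [-1.000e-01 -7.000e-01 -1.691e+02]
 -> (462.5, 345, 190) [  20.5 -588.    -0.6]
 az -1.1901
```

send_rows:
  targets:
    - [0.5,0,0,0,0,0,0]
    - [0.5,0,0,-0.045,0,0,0]
    - [0.2,0,0,-0.045,0,0,-0.15]
    - [0,0,0,-0.045,0,0,-0.17]
    - [-0.2,0,0,-0.034,0,0,-0.17]
    - [-0.2,0,0,0,0,0,-0.17]
    - [-0.2,0,0,0,0,0,-0.17]
    - [-0.2,0,0,0,0,0,-0.17]
    - [-0.2,0,0,0,0,0,-0.17]
    - [-0.2,0,0,0,0,0,-0.02]

```text
time_s: 10.55
eef_pos: [643.2, -215.5, 189.4]
ee_rot: [0.0, 0.719, 0.695, 0.0]
force: [-0.0, 0.3, -0.5]
grip_width: 0.602
grip_force: 0.0
```

```bash
python3 -c "
from h import *
go((462.5,345,190),(462.5,345,60),th=np.pi/2-0.034)"
```

```text
t 10.55 p [ 643.2 -215.5  189.4] th 1.5363 tilt [ 0.0005 -0.0003] F [-0.   0.3 -0.5] w 0.602 gf 0.0
 -> (462.5, 345, 190) [ 553.9 -199.9   -0.8]
 -> (462.5, 345, 60) [ 0.0e+00 -1.0e-01  1.3e+02]
 az -0.0005
```

send_rows:
  targets:
    - [-0.2,0.0554,-0.02,0,0,0,0]
    - [-0.2,0.0554,-0.02,0,0,0,0]
    - [-0.2,0.0554,-0.02,0,0,0,0]
    - [-0.2,0.0554,-0.02,0,0,0,0]
    - [-0.2,0.0554,-0.02,0,0,0,0]
    - [-0.2,0.0554,-0.02,0,0,0,0]
    - [-0.2,0.0554,-0.02,0,0,0,0]
    - [-0.2,0.0554,-0.02,0,0,0,0]
    - [-0.2,0.0554,-0.02,0.03,0,0,0]
    - [-0.2,0.0554,-0.02,0.03,0,0,0]

```text
time_s: 11.8
eef_pos: [463.6, 340.7, 132.2]
ee_rot: [0.0, 0.72, 0.694, 0.001]
force: [0.4, -1.5, -0.2]
grip_width: 0.599
grip_force: 0.0
```

```bash
python3 - <<'E'
from h import *
np.set_printoptions(precision=1,suppress=True)
go((462.5,345,60),(462.5,345,4),th=np.pi/2-0.034)
c=ctrl.capture("scene");B=ctrl.capture("top")
a=cv2.resize(c["img"][130:290,130:370,::-1],None,fx=2.6,fy=2.6,interpolation=cv2.INTER_CUBIC)
cv2.imwrite("pics/f.png",a)
print([(d["point"],round(d["score"],2)) for d in ctrl.landmark_of("rail",c)][:3])
# rail ends triangulated in scene by hand later; predicted corners
for y in(-100,100):
  p=np.array([462.5,345])+y*np.array([np.sin(.034),np.cos(.034)])
  for x in(-12,12): print(y,x,"scene px top corner",proj((p[0]+x,p[1],22),c), "crop",(proj((p[0]+x,p[1],22),c)-[130,130])*2.6)
for x,y in((0,-100),(0,-76),(0,76),(0,100)):
  p=np.array([528,19])+x*np.array([1,-.027])+y*np.array([.027,1]); print("frame end",(x,y),(proj((*p,34),c)-[130,130])*2.6,(proj((*p,12),c)-[130,130])*2.6)
E
```

```text
t 11.8 p [463.6 340.7 132.2] th 1.5334 tilt [0. 0.] F [ 0.4 -1.5 -0.2] w 0.599 gf 0.0
 -> (462.5, 345, 60) [ 4.2 -1.3 72.2]
 -> (462.5, 345, 4) [-0.  -0.1 56. ]
 az -0.0034
[([320.8, 147.0], 0.83)]
-100 -12 scene px top corner [300. 152.] crop [441.9  57.1]
-100 12 scene px top corner [305.1 155.1] crop [455.1  65.2]
100 -12 scene px top corner [338.2 131.2] crop [541.4   3. ]
100 12 scene px top corner [343.3 133.9] crop [554.6  10.1]
frame end (0, -100) [294.7 195.7] [295.2 209.4]
frame end (0, -76) [311.  186.1] [311.3 199.8]
frame end (0, 76) [407.4 129.5] [406.5 143.1]
frame end (0, 100) [421.6 121.2] [420.6 134.7]
```

View pics/f.png

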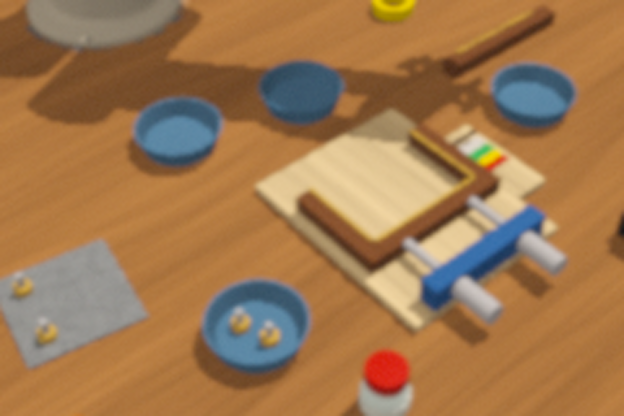

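The crop shows both screws standing in the dish at (240,320) and (268,334), and two left on the mat. The rail runs from (447,62) to (553,15). Descending on the rail.

send_rows:
  targets:
    - [-0.2,0,0,0.03,0,0,0]
    - [-0.2,0,0,0.03,0,0,0]
    - [-0.2,0,0,0.025,0,0,0]
    - [-0.2,0,0,0.022,0,0,0]
    - [-0.2,0,0,0.014,0,0,0]
    - [-0.2,0,0,0.007,0,0,0]
    - [-0.2,0,0,0,0,0,0]
    - [0.1,0,0,0,0,0,0]
    - [0.3,0,0,0,0,0,0]
    - [1,0,0,0,0,0,0]
  squeeze: 60

```text
time_s: 13.2
eef_pos: [464.5, 339.2, 5.0]
ee_rot: [0.0, 0.719, 0.695, 0.001]
force: [-1.3, -0.2, 4.4]
grip_width: 0.263
grip_force: 59.7
```

send_rows:
  targets:
    - [1,0,0,0,0,0,0]
    - [1,0,0,0,0,0,0]
    - [1,0,0,0,0,0,0]
    - [1,0,0,0,0,0,0]
    - [1,0,0,-0.01,0,0,0]
    - [1,0,0,-0.02,0,0,0]
    - [1,0,0,-0.03,0,0,0]
    - [1,0,0,-0.03,0,0,0]
    - [1,0,0,0,0,0,0]
    - [1,0,0,0,0,0,0]

```text
time_s: 14.45
eef_pos: [463.5, 338.7, 93.3]
ee_rot: [-0.0, 0.719, 0.695, -0.001]
force: [-0.7, -0.4, -1.3]
grip_width: 0.266
grip_force: 59.0
```

```bash
python3 - <<'E'
from h import *
# rail-center goal x before frame: jig frame origin (528,19), yaw -.027 ; standoff -12-22 mm
go((528-34,19+34*.027,95),(528-34,20,40),th=np.pi/2-0.027)
B=ctrl.capture("top");save(B,"g.png",(60,130,230,110),3.4)
E
```

```text
t 14.45 p [463.5 338.7  93.3] th 1.5368 tilt [-0.0015 -0.0007] F [-0.7 -0.4 -1.3] w 0.266 gf 59.0
 -> (494, 19.918, 95) [-317.5   41.3   -1.5]
 -> (494, 20, 40) [ 0.1  0.1 55. ]
 az -0.007
```

View pics/g.png

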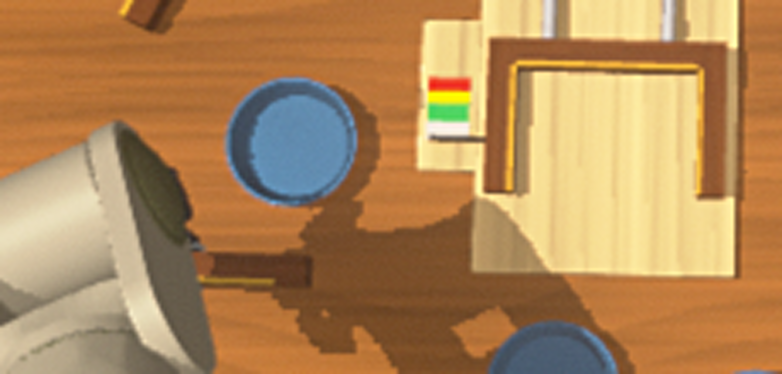

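```bash
python3 - <<'E'
from h import *
np.set_printoptions(precision=1,suppress=True)
B=ctrl.capture("top")
f=lambda u,v:(60+(u+.5)/3.4-.5,130+(v+.5)/3.4-.5)
for u,v,z in((311,254,110),(311,287,110),(311,287,88),(311,287,110),(200,285,110)): print(atz(f(u,v),B,z))
g=B["img"].astype(int); print(g[207,144:158].tolist())
A=ctrl.capture("scene"); save(A,"h.png",(260,60,110,90),6)
# predicted rail ends in crop for centre y 345 & 339 offset
for yc in(338.7,344.7):
  for s in(-100,100):
    for z in(88,110): print(yc,s,z,(proj((463.5+s*.034-12,yc+s,z),A)-[260,60]+.5)*6-.5,(proj((463.5+s*.034+12,yc+s,z),A)-[260,60]+.5)*6-.5)
E
```

```text
[471.2 242.2 110. ]
[445.9 241.6 110. ]
[447.7 246.6  88. ]
[445.9 241.6 110. ]
[448.  326.4 110. ]
[[89, 56, 35], [88, 53, 33], [88, 56, 36], [89, 54, 35], [90, 56, 36], [87, 54, 32], [74, 48, 31], [81, 52, 32], [111, 70, 37], [120, 77, 42], [119, 77, 41], [119, 75, 40], [119, 76, 39], [118, 75, 40]]
338.7 -100 88 [244.6 464.9] [276.2 483.3]
338.7 -100 110 [247.5 431.9] [279.6 450.2]
338.7 100 88 [481.9 341.7] [513.6 357.7]
338.7 100 110 [487.2 309.7] [519.3 325.5]
344.7 -100 88 [251.9 460.8] [283.6 479.1]
344.7 -100 110 [255.  427.8] [287. 446.]
344.7 100 88 [488.2 338.2] [520.  354.1]
344.7 100 110 [493.6 306.1] [525.7 321.9]
```

View pics/h.png

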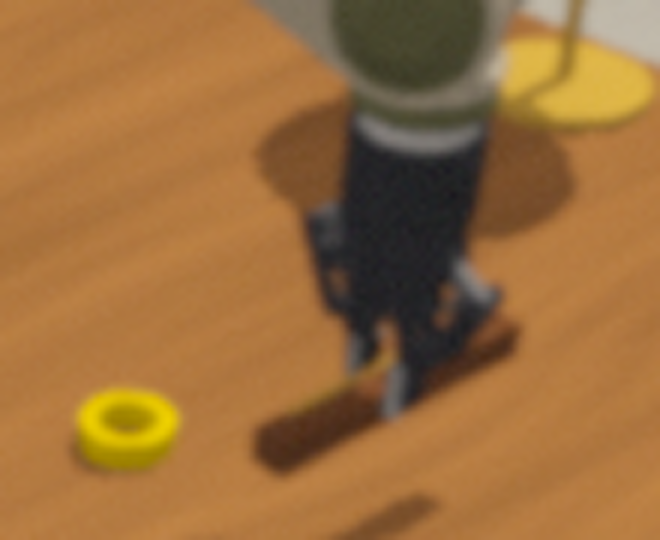

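The crop shows the rail held level across its middle, with ends at (254,445) and (518,335). It sits about 4 mm to the +y side of the grip point. Bringing it over the board.

send_rows:
  targets:
    - [1,-0.0461,0.0065,0,0,0,0]
    - [1,-0.0461,0.0065,0,0,0,0]
    - [1,-0.0461,0.0065,0,0,0,0]
    - [1,-0.0461,0.0065,0,0,0,0]
    - [1,-0.0461,0.0065,0,0,0,0]
    - [1,-0.0461,0.0065,0,0,0,0]
    - [1,-0.0461,0.0065,0,0,0,-0.007]
    - [1,0,0,0.018,0,0,0]
    - [1,0,0,0.018,0,0,0]
    - [1,0,0,0,0,0,0]

```text
time_s: 15.85
eef_pos: [497.7, 15.0, 56.9]
ee_rot: [-0.001, 0.717, 0.697, -0.001]
force: [0.6, 0.3, -0.4]
grip_width: 0.267
grip_force: 59.0
```

```bash
python3 - <<'E'
from h import *
go((498,14.8,18),th=np.pi/2-0.027)
B=ctrl.capture("top");A=ctrl.capture("scene")
a=cv2.resize(B["img"][130:235,180:290,::-1],None,fx=3.6,fy=3.6,interpolation=cv2.INTER_CUBIC)
b=cv2.resize(A["img"][150:255,215:325,::-1],None,fx=3.6,fy=3.6,interpolation=cv2.INTER_CUBIC)
cv2.imwrite("pics/i.png",np.hstack([a,b]))
E
```

```text
t 15.85 p [497.7  15.   56.9] th 1.5435 tilt [-0.0034  0.0007] F [ 0.6  0.3 -0.4] w 0.267 gf 59.0
 -> (498, 14.8, 18) [-0.2  0.5 38.9]
 az -0.0003
```

View pics/i.png

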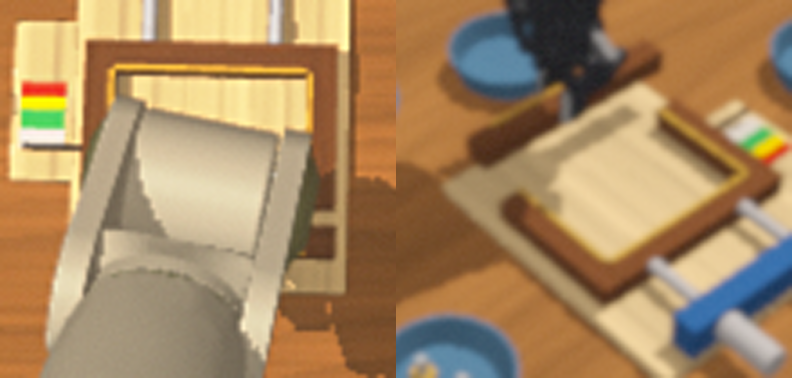

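Left: the rail's right end shows at (335,240), just short of the frame's right leg. Right: the rail is level, parallel to and clear of the open ends. Lowering it onto the board.

send_rows:
  targets:
    - [1,0,0,0.014,0,0,0]
    - [1,0,0,0.012,0,0,0]
    - [1,0,0,0.007,0,0,0]
    - [1,0,0,0.004,0,0,0]
    - [1,0,0,0.002,0,0,0]
    - [1,0,0,0,0,0,0]
    - [1,0,0,0,0,0,0]
    - [1,0,0,0,0,0,0]
    - [1,0,0,0,0,0,0]
    - [1,0,0,0,0,0,0]

```text
time_s: 17.2
eef_pos: [498.6, 14.9, 19.3]
ee_rot: [0.0, 0.717, 0.698, 0.0]
force: [0.5, -0.2, -1.7]
grip_width: 0.265
grip_force: 59.0
```

```bash
python3 - <<'E'
from h import *
np.set_printoptions(precision=1,suppress=True)
go((498,14.8,17),th=np.pi/2-0.027)
B=ctrl.capture("top");A=ctrl.capture("scene")
a=cv2.resize(B["img"][170:230,245:290,::-1],None,fx=8,fy=8,interpolation=cv2.INTER_CUBIC)
b=cv2.resize(A["img"][155:225,220:275,::-1],None,fx=7,fy=7,interpolation=cv2.INTER_CUBIC)
cv2.imwrite("pics/j.png",np.hstack([a,b[:480]]) if False else np.hstack([a,cv2.resize(b,(378,480))]))
g=B["img"].astype(int)
for v in(180,184,196,198,200,202): print(v,g[v,262:284,2])
for u in(262,268,270,272): print("col",u,g[184:212,u,2])
E
```

```text
t 17.2 p [498.6  14.9  19.3] th 1.5438 tilt [0. 0.] F [ 0.5 -0.2 -1.7] w 0.265 gf 59.0
 -> (498, 14.8, 17) [-0.1 -0.6  2.3]
 az 0.0
180 [132 125  60  46  51  48  39  40  37  39  47  75 105 101  77  51  48  48
  53  64  62  64]
184 [127  67  53  50  53  46  40  38  41  36  47  78 104  98  68  47  45  48
  45  48  44  45]
196 [ 51  54  53  46  37  39  37  37  38  33  58 100 101  98  59  40  41  39
  41  41  43  37]
198 [ 54  50  52  44  40  45  38  42  40  37  59 101 101  93  52  40  37  41
  42  41  40  37]
200 [ 48  51  44  40  38  36  43  37  39  37  59 101  98  93  51  40  40  41
  44  45  43  43]
202 [ 47  40  39  38  40  39  39  36  41  39  65  99 100  92  47  38  42  43
  43  41  39  41]
col 262 [127 127 121  95  82  68  67  62  56  55  54  54  51  53  54  52  48  50
  47  76  90  92  93  90  92  89  92  63]
col 268 [40 40 43 39 63 91 94 94 93 84 51 36 37 39 38 39 43 35 39 73 94 95 94 91
 94 94 92 65]
col 270 [41 40 35 36 60 88 93 91 92 97 55 39 38 40 40 38 39 36 41 75 91 92 90 90
 90 91 92 68]
col 272 [47 48 49 51 65 92 97 93 98 93 65 56 58 62 59 57 59 57 65 82 94 94 92 93
 94 96 97 75]
```

View pics/j.png

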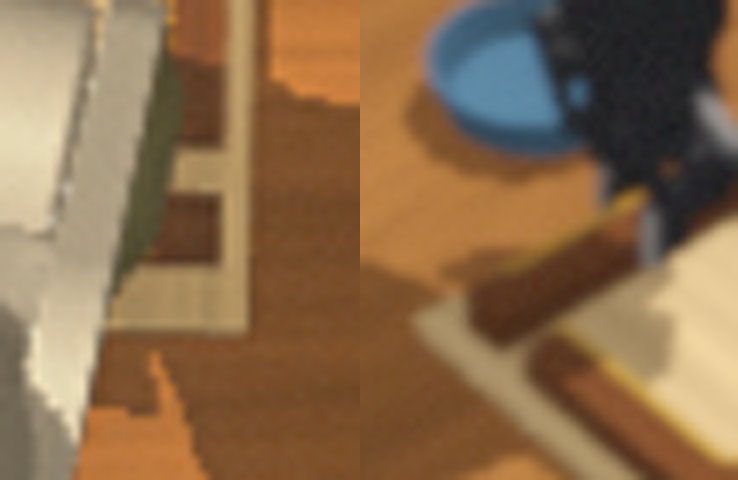

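```bash
python3 - <<'E'
from h import *
B=ctrl.capture("top")
a=atz((272.35,199),B,34);b=atz((272.9,182),B,34);print(a,b)
f=b[:2]; d=a[:2]-f
for psi in(-.022,-.027,-.032): print(psi,"rail end beyond frame outer (y jig):",d@[-np.sin(psi),np.cos(psi)])
# frame-end near edge (top z34/bottom z12) and rail far edge, from cols 268,270: leg end ~ row 188.1, rail far top edge ~194.0..
print("leg end bottom z12",atz((269,188.0),B,12),"rail far top z34",atz((269,193.9),B,34),"rail near bottom",atz((269,203.0),B,13))
E
```

```text
[491.81941499 -77.91186844  34.        ] [539.8282096  -80.07665458  34.        ]
-0.022 rail end beyond frame outer (y jig): 1.1081539962676406
-0.027 rail end beyond frame outer (y jig): 0.8679171532853259
-0.032 rail end beyond frame outer (y jig): 0.6276586124193835
leg end bottom z12 [525.975497   -69.77816925  12.        ] rail far top z34 [506.23480516 -68.72681447  34.        ] rail near bottom [482.8737402  -69.22925321  13.        ]
```

send_rows:
  targets:
    - [1,0,0,0.001,0,0,0]
    - [1,0,0,0.001,0,0,0]
    - [1,0,0,0,0,0,0]
    - [1,0,0.005,0,0,0,0]
    - [1,0,0.005,0,0,0,0]
    - [1,0,0.005,0,0,0,0]
    - [1,0,0.004,0,0,0,0]
    - [1,0,0.004,0,0,0,0]
    - [1,0,0,0,0,0,0]
    - [1,0,0,0,0,0,0]

```text
time_s: 18.6
eef_pos: [521.3, 14.3, 17.2]
ee_rot: [-0.0, 0.717, 0.697, -0.0]
force: [-1.0, -0.5, -1.5]
grip_width: 0.27
grip_force: 59.1
```

send_rows:
  targets:
    - [1,0,0.002,0,0,0,0]
    - [1,0,0.002,0,0,0,0]
    - [1,0,0.002,0,0,0,0]
    - [1,0,0.002,0,0,0,0]
    - [1,0,0.002,0,0,0,0]
    - [1,0,0,0,0,0,0]
    - [1,0,0,0,0,0,0]
    - [1,0,0,0,0,0,0]
    - [1,0,0,0,0,0,0]
    - [1,0,0,0,0,0,0]

```text
time_s: 19.85
eef_pos: [531.0, 14.0, 17.1]
ee_rot: [-0.001, 0.717, 0.698, -0.001]
force: [-7.2, -0.6, 1.3]
grip_width: 0.263
grip_force: 59.4
```

send_rows:
  targets:
    - [1,0,0.002,0,0,0,0]
    - [1,0,0.002,0,0,0,0]
    - [1,0,0.002,0,0,0,0]
    - [1,0,0.002,0,0,0,0]
    - [1,0,0.001,0,0,0,0]
    - [1,0,0,0,0,0,0]
    - [1,0,0,0,0,0,0]
    - [1,0,0,0,0,0,0]
    - [1,0,0,0,0,0,0]
    - [1,0,0,0,0,0,0]

```text
time_s: 21.1
eef_pos: [539.2, 13.8, 17.0]
ee_rot: [-0.001, 0.716, 0.698, -0.001]
force: [-10.2, -0.3, 3.8]
grip_width: 0.266
grip_force: 59.8
```

```bash
python3 - <<'E'
from h import *
np.set_printoptions(precision=2,suppress=True)
go(); s=ctrl.sense(); print(s["wrist_torque"])
B=ctrl.capture("top");A=ctrl.capture("scene")
a=cv2.resize(B["img"][145:225,180:285,::-1],None,fx=4,fy=4,interpolation=cv2.INTER_CUBIC)
b=cv2.resize(A["img"][155:235,225:320,::-1],None,fx=4,fy=4,interpolation=cv2.INTER_CUBIC)
cv2.imwrite("pics/k.png",np.hstack([a,b]))
g=B["img"].astype(int)
for u in(266,268,270,272): print("col",u,g[172:200,u,2])
for v in(174,176,188,190,192): print(v,g[v,266:280,2])
E
```

```text
t 21.1 p [539.2  13.8  17. ] th 1.5441 tilt [-0.  0.] F [-10.2  -0.3   3.8] w 0.266 gf 59.8
[-0.19  1.69 -0.15]
col 266 [47 49 46 45 46 41 42 42 42 42 39 38 42 41 37 37 36 73 93 92 93 94 92 92
 91 92 92 92]
col 268 [41 38 39 41 39 40 37 41 40 35 35 37 43 41 37 38 39 75 93 93 91 91 91 92
 93 91 90 92]
col 270 [39 40 36 40 39 35 39 39 41 38 38 38 35 36 33 35 35 69 87 91 90 92 88 89
 88 89 92 91]
col 272 [43 39 39 47 46 48 48 49 52 49 50 55 52 58 62 58 57 78 93 94 94 93 94 93
 94 93 94 93]
174 [ 46  40  39  41  36  37  39  68 102 100  79  43  43  42]
176 [ 46  41  39  42  39  36  46  76 102 101  78  41  40  43]
188 [ 36  40  39  36  35  35  57 102 101  96  61  40  42  42]
190 [93 92 93 89 87 89 93 98 97 94 57 45 44 43]
192 [93 93 91 89 90 89 94 96 99 92 58 42 45 41]
```

View pics/k.png

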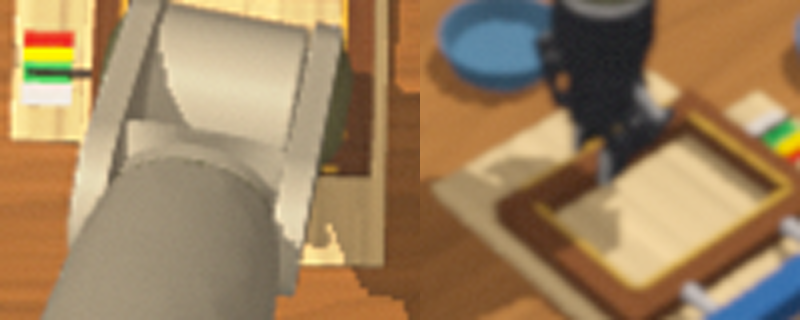

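The needle stands at (50,72), mid-green (rows 60–82). The rail closes the frame with no visible gap, flat and flush, and the wrist feels a steady 10 N. Handing in.

```bash
python3 -c "
from rig import ctrl
print(ctrl.finish_job())"
```

```text
the job is handed in; nothing more can be done
None
```

The job is handed in with no verdict returned: two screws are in the right-most blue dish, two are still on the mat, and the arm holds the rail flat and flush on the frame with a steady push of about 10 N, needle mid-green; I viewed 11 pictures, one over the limit of 10.

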